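Tip the short bars into the stock tube and shut it

TASK

Put the two short steel bars away in the upright stock tube: lay both of them side by side, lengthwise, in the open tip-up chute on the stand and let go of them, then raise the chute by its wooden cross-bar until both bars together slide down end-first into the tube. Lower the chute back down to level on its prop, then swing the tube's open lid over and press it fully shut. Leave the long bar, the tin can, the bottle and the tub where they are.

Things in the scene. Friction and masses are not known exactly. Their poses are not given: they have to be found in the camera images.
- stand: fixed stand: dark base plate (x -50..50, y -45..195 mm, 6 thick) with an upright aluminium tube, open on top, 66 (x) x 52 mm outside, 60 x 46 inside, rim 134 mm above the bench, and a prop under the chute. Origin: on the bench under the tube's centre; the chute extends from the tube to +y; the lid is hinged on the tube's -y side; z up.
- tube_floor (a point): centre of the tube's inner floor, 9 mm above the bench; 125 mm below the rim. Axes as the stand's.
- chute (a joint): angle of the tip-up chute: 0 level on its prop, grows as its outer (+y) end is raised, stops at 1.35 rad (77 degrees); it sinks back slowly to 0 if let go. Smooth inside: bars begin to slide at about 0.35 rad; raise it fully so that they drop in.
- chute_hinge (a point): chute's hinge axis (along x) = middle of the tube-side end of its floor's upper face; at y = 21, z = 140 mm in the stand's frame. Turns with the chute: y along it outwards, z out of its floor. Steel trough: floor y = 0 to 130 mm, 56 mm wide inside, side and outer end walls 14 mm high, open at the tube end.
- chute_handle (a point): middle of the chute's round wooden cross-bar handle, 12 mm thick, along x, 56 mm free between its two arms; at y = 173, z = 7 mm in the chute_hinge frame (40 mm clear of the chute's end wall). Turns with the chute.
- lid (a joint): angle of the tube's lid: 0 fully shut on the rim; it starts standing open at 1.55 to 1.9 rad; stiff hinge, stays where it is left.
- lid_hinge (a point): hinge axis (along x) of the lid, middle; at y = -28, z = 134 mm in the stand's frame. The lid is an aluminium plate 70 (x) x 48 x 6 mm; in this frame, which turns with it, it runs from y = -2 to 46 mm and z = 0 (face that meets the rim) to 6 mm (outer face).
- lid_edge (a point): middle of the lid's free edge, at y = 46, z = 3 mm in the lid_hinge frame.
- bar_a: first short bar: square bar of plain dark steel, 18 x 18 x 110 mm, about 0.28 kg, lying on the bench. Origin: middle of its underside; x along its length, z up.
- bar_b: second short bar, the same as the first: square bar of plain dark steel, 18 x 18 x 110 mm, about 0.28 kg, lying on the bench. Origin: middle of its underside; x along its length, z up.
- bar_a_mid (a point): centre of the first short bar; x along its length.
- bar_b_mid (a point): centre of the second short bar; x along its length.
- long_bar: the long bar, not to be moved: same steel, 18 x 18 x 190 mm. Origin: middle of its underside; x along its length.
- tin_can: bystander: open steel can, 100 mm wide, 70 mm high. Origin: centre of its underside.
- bottle: bystander: glass bottle with brass cap, 70 mm wide, 170 mm high. Origin: centre of its underside.
- tub: bystander: white plastic tub, 90 mm wide, 70 mm high. Origin: centre of its underside.
There are look-alikes about, which are no part of the job. What is shaped like the bar_b but blue is not meant.

How it is judged:
By the outcome, as a careful person would: the job done as asked, in the order asked, and still so for the second after the job is handed in, with the robot touching nothing.
It also fails if it takes over 72 s, if anything falls off the work surface, if the arm or the gripper's body presses on something with over 40 N, if the wrist force passes 120 N, or if a joint passes its speed limit or range.

ROBOT

A 6-joint arm with a two-finger parallel gripper is mounted at the origin on the work surface. World frame = base frame: x ahead of the robot, y to its left, z up, the work surface at z = 0. Lengths are in m, angles in degrees, forces in N, time in s.
With the tool pointing down it reaches from about 0.375 to 0.825 m from the base axis. Payload 5.5 kg.
Tool frame: the origin (TCP) lies midway between the tips of the shut fingers; the grasp point (between the pads) lies 19 mm behind it (bot.pinch_z is the z of the grasp point in the tool frame, in m); z points along the fingers, y is the direction in which the jaws open and shut (so a half turn about z gives the same grasp; the last joint's range is limited). The gripper opens to 85 mm and grips with 20 to 120 N. Pads are 22 mm wide; open, the fingers measure 114 mm over their backs; the gripper's body (76 mm by 85 mm) begins 54 mm behind the grasp point. The pads swing forward as they close: fully open they stand 13 mm farther back than shut.
Start: joints at [-63.083, 17.962, -2.699, 69.339, 0, 90], TCP at [0.272, -0.535, 0.231] pointing down, gripper open.
Joint ranges: [-152.73, 152.73], [-39.44, 99.34], [-58.76, 71.6], [-118.89, 123.64], [-81.53, 83.1], [-180, 180]. Speed limits (degrees/s): [136.94, 136.94, 172.46, 180, 180, 180].

INTERFACE

Orientations are given as [roll, pitch, yaw] about the fixed x, y, z axes, in that order (R = Rz(yaw) Ry(pitch) Rx(roll)).
In Python, from station import bot, optics gives the robot as it stands.
- The arm moves only by the shell command python3 -m jog 'ROWS'. ROWS is text: rows parted by semicolons, each of 7 numbers parted by spaces: the turn, a rotation vector about the tool's x, y, z in degrees, then the shift along the tool's x, y, z in mm, then the closure in counts, from 0 (fully open) to 255 (shut). A call has 1 to 10 rows; each row is the pose to reach, as a shift and turn from the pose commanded when the call began, along the tool's axes at that moment; what a row does not reach only later rows make up. A row lasts 1/8 s, in which the tool goes at most 62.5 mm and 10.7 degrees, less where a joint would pass 70% of its speed; a pose out of reach is approached as far as the arm can. A call with a gripper value outside its range is refused whole. The fingers move at their own pace and stop on an object; the grip force is fixed at half the most. Time passes only in rows, so rows that repeat a pose let the fingers close. It gives the time, the measured TCP pose, the force and the opening at its end, in the units of the state.
- bot.get_obs(): the state, without advancing time (a new reading comes with each control period).
- optics.get_image(name): name is "scene" or "top" or "wrist"; returns the picture (420x560x3 uint8, red, green, blue); there is no depth.
- optics.calibration(name): a dict with "intrinsics" (3x3 intrinsics, pixels), "k1" (the pictures are not rectified: a ray, as slopes to the right and down, at radius r is drawn at 1 + k1 r^2 times it, then the intrinsics apply), "world_from_camera" (4x4, takes a point from camera to world coordinates); the wrist camera has in their place "T_tool_cam" (4x4, takes a point from camera to tool coordinates, whose origin is the TCP and whose axes are the flange's). Camera axes: x right, y down, z forward; pixel columns grow to the right and rows downward; lengths in m; the calibration is good to about 2 mm. A picture is of the moment at which its call begins: read the wrist's pose just before it. calibration takes no time and is no camera call.
- bot.close_job(): hands the job in, once; it reports no verdict.
The state is a dict: "time": time; "qpos": joint angles; "dq": joint speeds; "joint_torque": joint torques, N m; "tool_pos": TCP position; "orientation": TCP orientation; "ft_force": force on the tool from outside, world axes, zero at the start; "ft_torque": the same for the moment, N m; "opening": finger opening in m.
Only numpy, scipy, OpenCV 4.12 (cv2) and the standard library are available. Lean on these libraries where they do the work, as an engineer would, in place of code of your own. Each camera call takes 0.05 s, during which the arm holds its last target. There are 200 camera calls.

## Working session

There is one attempt and no reset: what is moved stays moved. The work goes in short steps, Python scripts to look and compute and a shell command to move; the robot and the scene stay as the last step left them, time stands still between calls to the robot, and variables do not carry over. Pictures are saved under pics/ and viewed, about 8 in all and at most 12, crops included, and the job is handed in when it is done.

```bash
ls; mkdir -p pics; python3 - <<'E'
from station import bot, optics
import cv2, numpy as np
np.set_printoptions(precision=4,suppress=True)
print(bot.get_obs(), bot.pinch_z)
for n in ["scene","top"]:
    im=optics.get_image(n); cv2.imwrite(f"pics/{n}0.png",im[:,:,::-1])
    print(n,optics.calibration(n))
print(optics.calibration("wrist"))
E
```

```text
pics
{'time': 0.0, 'qpos': array([-63.0821,  18.0061,  -2.7536,  69.3415,   0.0001,  89.9999]), 'dq': array([-0.0463, -0.0511,  0.0335, -0.0702, -0.0184,  0.0027]), 'joint_torque': array([ -0.001 , -53.9585,  33.9754,   0.019 ,  -0.0002,   0.    ]), 'tool_pos': array([ 0.2714, -0.5345,  0.2304]), 'orientation': array([-179.8987,   -0.0001,   26.918 ]), 'ft_force': array([-0.2176,  0.7398,  0.2968]), 'ft_torque': array([-0.027,  0.004,  0.015]), 'opening': 0.08547676149469799} -0.0187
scene {'intrinsics': array([[390.8282,   0.    , 275.5514],
       [  0.    , 390.8282, 212.3395],
       [  0.    ,   0.    ,   1.    ]]), 'k1': -0.02617562380812445, 'world_from_camera': array([[ 0.474 ,  0.7352, -0.4846,  1.0561],
       [ 0.8804, -0.3868,  0.2742, -0.3442],
       [ 0.0142, -0.5566, -0.8307,  0.998 ],
       [ 0.    ,  0.    ,  0.    ,  1.    ]])}
top {'intrinsics': array([[541.5713,   0.    , 297.5888],
       [  0.    , 541.5713, 199.1726],
       [  0.    ,   0.    ,   1.    ]]), 'k1': -0.011361281643554141, 'world_from_camera': array([[-0.0044, -0.99  ,  0.1407,  0.3422],
       [-0.9999,  0.0058,  0.0098, -0.0395],
       [-0.0105, -0.1406, -0.99  ,  1.5902],
       [ 0.    ,  0.    ,  0.    ,  1.    ]])}
{'intrinsics': array([[348.3168,   0.    , 281.3038],
       [  0.    , 348.3168, 209.2057],
       [  0.    ,   0.    ,   1.    ]]), 'k1': -0.02662983932851959, 'T_tool_cam': array([[ 0.0012, -0.9658, -0.2592,  0.0655],
       [ 1.    ,  0.0011,  0.0007,  0.0007],
       [-0.0004, -0.2592,  0.9658, -0.142 ],
       [ 0.    ,  0.    ,  0.    ,  1.    ]])}
```

View pics/scene0.png

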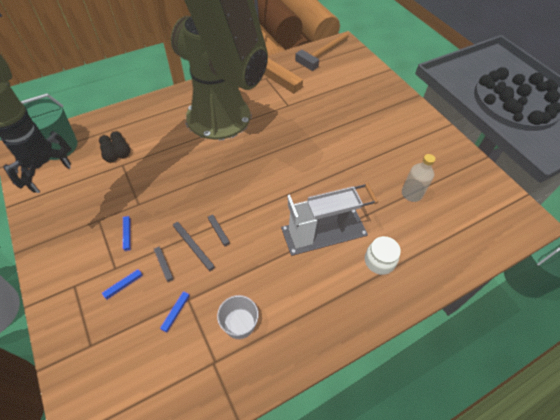

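View pics/top0.png

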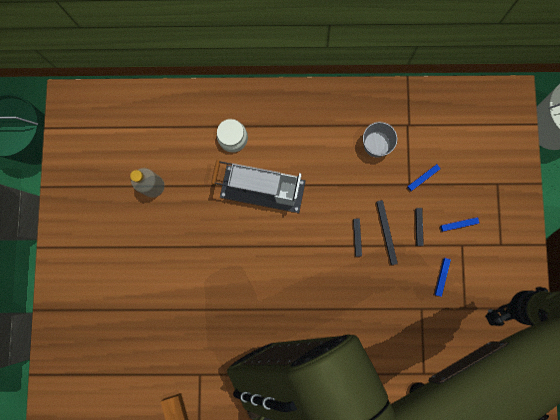

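Scene: the short dark bars are at (219,230) and (164,264), with the long bar between them at (193,246) and the stand at (325,220). Top: short bars at (357,237) and (419,227), long bar at (387,232), stand at (262,188) with its tube end on the right.

```bash
cat > h.py <<'E'
from station import bot, optics
import cv2, numpy as np
from scipy.spatial.transform import Rotation as R
np.set_printoptions(precision=4,suppress=True)
def T_tool():
    o=bot.get_obs(); T=np.eye(4); T[:3,:3]=R.from_euler('xyz',o['orientation'],degrees=True).as_matrix(); T[:3,3]=o['tool_pos']; return T
def campose(n,T=None):
    c=optics.calibration(n)
    return c, (T@c['T_tool_cam'] if n=='wrist' else c['world_from_camera'])
def ray(n,uv,T=None):
    c,W=campose(n,T); K=c['intrinsics']; uv=np.atleast_2d(np.float64(uv))
    s=cv2.undistortPoints(uv[:,None],K,np.array([c['k1'],0,0,0,0.]))[:,0]
    d=np.c_[s,np.ones(len(s))]@W[:3,:3].T
    return W[:3,3],d
def onz(n,uv,z,T=None):
    o,d=ray(n,uv,T); return o+d*((z-o[2])/d[:,2])[:,None]
def proj(n,P,T=None):
    c,W=campose(n,T); p=(np.atleast_2d(P)-W[:3,3])@W[:3,:3]; s=p[:,:2]/p[:,2:]; s=s*(1+c['k1']*(s**2).sum(1,keepdims=True))
    K=c['intrinsics']; return s@K[:2,:2].T+K[:2,2]
def rect(P): # rectangle from world pts xy: centre, length,width, yaw of long side
    (cx,cy),(w,h),a=cv2.minAreaRect(np.float32(P[:,:2]*1000))
    if w<h: w,h,a=h,w,a+90
    return np.array([cx,cy,w,h,(a+90)%180-90])
E
python3 - <<'E'
from h import *
im=cv2.imread('pics/top0.png'); hsv=cv2.cvtColor(im,cv2.COLOR_BGR2HSV)
# dark bars
m=((hsv[:,:,1]<90)&(hsv[:,:,2]<95)).astype(np.uint8); m[:80]=0; m[270:]=0
for c in cv2.findContours(m,0,2)[0]:
    if cv2.contourArea(c)<100: continue
    print('dark',cv2.boundingRect(c),rect(onz('top',c[:,0],.018)))
m=((hsv[:,:,1]<70)&(hsv[:,:,2]>110)).astype(np.uint8); m[:80]=0; m[270:]=0
for c in cv2.findContours(m,0,2)[0]:
    if cv2.contourArea(c)<30: continue
    print('light',cv2.boundingRect(c),rect(onz('top',c[:,0],.147)))
cv2.imwrite('pics/c1.png',np.hstack([cv2.resize(im[150:225,205:315],None,fx=7,fy=7,interpolation=2)]))
s=cv2.imread('pics/scene0.png'); cv2.imwrite('pics/c2.png',cv2.resize(s[170:260,270:390],None,fx=6,fy=6,interpolation=2))
E
```

```text
dark (353, 219, 9, 38) [ 452.7457 -196.4489  107.7142   18.8702    2.735 ]
dark (415, 208, 9, 38) [ 483.5542 -376.1773  107.922    20.3257   -0.0833]
dark (376, 200, 21, 65) [ 467.9456 -281.4478  189.0381   20.0577   11.609 ]
dark (0, 184, 40, 58) [531.4772 800.4503 169.8263 119.4162   0.0397]
dark (132, 175, 32, 22) [601.1023 413.3552  87.3748  59.6072 -66.2617]
dark (215, 165, 90, 48) [599.5969  90.3189 259.3657  98.417   78.451 ]
dark (364, 123, 32, 30) [ 755.29   -273.6586   92.974    74.8583   63.2916]
dark (537, 90, 23, 60) [ 802.9157 -773.3332  183.372    65.8412   -4.2092]
light (294, 173, 10, 26) [583.4926 -29.8376  70.275   15.9228 -11.3993]
light (139, 169, 15, 9) [621.6423 387.054   38.9923  22.1401  89.6071]
light (228, 163, 69, 37) [598.977   75.126  189.4041  68.2274  76.9151]
light (363, 122, 35, 34) [ 713.5683 -251.0815   92.9673   92.5625   89.6022]
light (217, 119, 31, 31) [729.1872 156.7943  85.6096  79.8982  55.4266]
light (550, 105, 10, 24) [ 773.2927 -731.6293   65.371    24.7087   -4.2205]
light (550, 84, 10, 23) [ 833.7588 -736.0729   64.9775   24.7681   -4.2469]
```

View pics/c1.png

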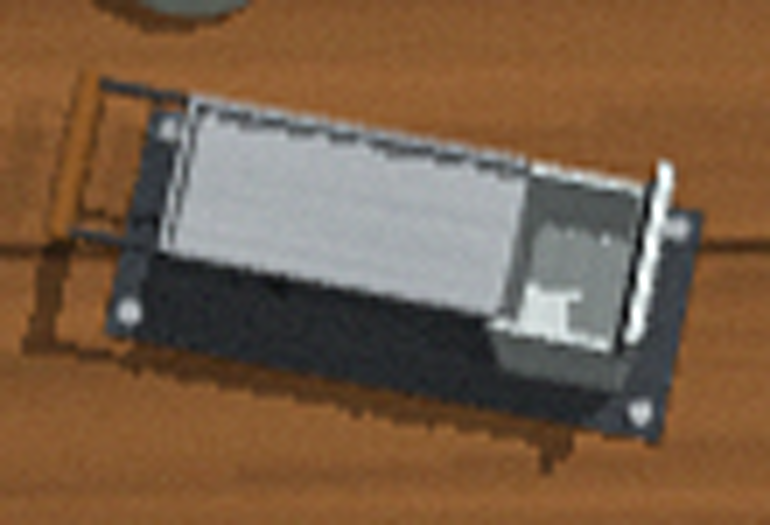

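Crop c1 (scale 7, offset (205,150)) shows the base plate corners at about (703,212), (660,440), (110,332), (153,112). The handle runs from (95,75) to (60,235), and the lid stands slightly past upright.

```bash
cat >> h.py <<'E'
def fit2d(L,Wd): # rigid 2D fit local->world
    L=np.array(L,float);Wd=np.array(Wd,float)[:,:2]; l=L-L.mean(0); w=Wd-Wd.mean(0)
    a=np.arctan2((l[:,0]*w[:,1]-l[:,1]*w[:,0]).sum(),(l*w).sum()); c,s=np.cos(a),np.sin(a); M=np.array([[c,-s],[s,c]])
    t=Wd.mean(0)-M@L.mean(0); return t,np.degrees(a),(L@M.T+t-Wd)
E
python3 - <<'E'
from h import *
f=lambda p:np.array(p)/7.-.43+[205,150]
t,a,r=fit2d([[.05,-.045],[-.05,-.045],[-.05,.195],[.05,.195]],onz('top',f([[703,212],[660,440],[110,332],[153,112]]),.006))
print('plate',t,a,r*1000)
# handle ends (approx +-31 mm), outer chute corner walls top z .154
t,a,r=fit2d([[.028,.194],[-.028,.194]],onz('top',f([[92,78],[62,235]]),.147)); print('handle',t,a,r*1000)
t,a,r=fit2d([[.028,.021],[-.028,.021]],onz('top',f([[530,172],[500,312]]),.147)); print('floor end',t,a,r*1000)
# second view: bars in scene
im=cv2.imread('pics/scene0.png'); hsv=cv2.cvtColor(im,cv2.COLOR_BGR2HSV)
m=((hsv[:,:,1]<90)&(hsv[:,:,2]<95)).astype(np.uint8)
for c in cv2.findContours(m,0,2)[0]:
    x,y,w,h=cv2.boundingRect(c)
    if 150<x<230 and 200<y<300 and cv2.contourArea(c)>100: print('scene',(x,y,w,h),rect(onz('scene',c[:,0],.012)))
E
```

```text
plate [0.5851 0.0063] -11.06265635202898 [[ 0.4419 -1.3172]
 [-0.4542 -0.8301]
 [-1.6944  2.2284]
 [ 1.7067 -0.081 ]]
handle [0.5907 0.006 ] -9.721133317904101 [[-3.3584  0.5753]
 [ 3.3584 -0.5753]]
floor end [0.5844 0.0066] -11.91511325625732 [[ 0.0169 -0.0036]
 [-0.0169  0.0036]]
```

```bash
cat >> h.py <<'E'
def go(p,yaw,tilt=None):
    """turn (deg) and shift (mm) in tool axes from here to TCP at p with tool down, yaw"""
    T=T_tool(); Rt=R.from_euler('xyz',[180,0,yaw],degrees=True).as_matrix()
    print('turn',R.from_matrix(T[:3,:3].T@Rt).as_rotvec(degrees=True).round(1),'shift',(T[:3,:3].T@(np.array(p)-T[:3,3])*1000).round(1))
S0=np.array([.5857,.0063,0]); SY=-11.2
def S(p): return S0+R.from_euler('z',SY,degrees=True).apply(np.array(p)/1000.) # stand mm -> world m
E
python3 - <<'E'
from h import *
go([.4836,-.376,.11],0)
go([.4836,-.376,.009],0)
E
```

```text
turn [-0.1  0.  26.9] shift [261.  -45.1 120.6]
turn [-0.1  0.  26.9] shift [261.  -45.  221.6]
```

```bash
python3 -m jog '0 0 27 261 -45 120 100; 0 0 27 261 -45 120 100; 0 0 27 261 -45 120 100; 0 0 27 261 -45 120 100; 0 0 27 261 -45 120 100; 0 0 27 261 -45 120 100; 0 0 27 261 -45 120 100'; cat > wb.py <<'E'
from h import *
import sys
T=T_tool(); im=optics.get_image('wrist')[:,:,::-1]; cv2.imwrite(f'pics/{sys.argv[1]}.png',im); hsv=cv2.cvtColor(im,cv2.COLOR_BGR2HSV)
m=((hsv[:,:,1]<90)&(hsv[:,:,2]<95)).astype(np.uint8)
for c in cv2.findContours(m,0,2)[0]:
    if cv2.contourArea(c)>800: print(cv2.boundingRect(c),rect(onz('wrist',c[:,0],.015,T)))
E
python3 wb.py w1
```

```text
time: 0.98
tool_pos: [0.4836, -0.3767, 0.1111]
orientation: [-180.0, 0.1, -0.1]
ft_force: [-0.1, 0.0, 0.6]
opening: 0.0522
(10, 173, 67, 143) [ 455.5922 -202.7714  111.9171   28.8535    2.6705]
(271, 152, 25, 124) [ 480.0236 -378.9968   91.0488   17.6658   -0.438 ]
(0, 95, 560, 325) [ 429.2199 -375.9317  488.7618  267.4979  -89.9992]
```

View pics/w1.png

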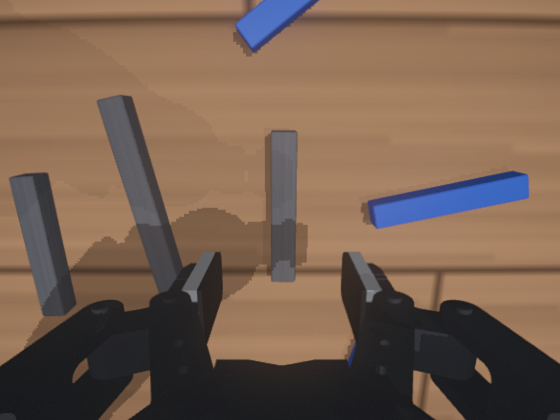

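Wrist view: the bar lies between the jaws, its top face running from (284,137) to (283,281). It is well aligned.

```bash
python3 - <<'E'
from h import *
print(onz('wrist',[[284,137],[283,281]],.018,T_tool()))
E
```

```text
[[ 0.5357 -0.38    0.018 ]
 [ 0.4309 -0.3793  0.018 ]]
```

```bash
python3 -m jog '0 0 0 0 2 60 100; 0 0 0 0 2 85 100; 0 0 0 0 2 102 100; 0 0 0 0 2 102 100; 0 0 0 0 2 102 255; 0 0 0 0 2 102 255; 0 0 0 0 2 102 255; 0 0 0 0 2 102 255; 0 0 0 0 2 102 255; 0 0 0 0 2 102 255'; python3 - <<'E'
from h import *
for x in (-16,16): print(S([x,86,140+5+10]))
E
```

```text
time: 2.28
tool_pos: [0.485, -0.3794, 0.0111]
orientation: [179.9, -0.1, -0.1]
ft_force: [-0.9, 0.7, 5.8]
opening: 0.0158
[0.5867 0.0938 0.155 ]
[0.6181 0.0876 0.155 ]
```

```bash
python3 -m jog '0 0 0 0 0 -30 255; 0 0 0 0 0 -90 255; 0 0 0 0 0 -150 255; 0 0 0 0 0 -210 255; 0 0 0 0 0 -230 255';  python3 - <<'E'
from h import *
print(bot.get_obs()['ft_force'])
go(S([-16,86,240]),78.8)
E
python3 wb.py w2
```

```text
time: 2.9
tool_pos: [0.4856, -0.3799, 0.2447]
orientation: [179.7, -0.3, -0.1]
ft_force: [0.3, -0.1, -2.7]
opening: 0.0158
[ 0.2617 -0.0628 -2.6796]
turn [  0.4  -0.1 -78.9] shift [ 100.5 -473.8    3. ]
(0, 204, 560, 216) [ 308.8822 -381.8611  758.4367  300.0863   89.7123]
(105, 157, 31, 98) [ 455.4406 -201.472   110.7466   24.8616    1.9494]
(176, 107, 46, 167) [ 469.0294 -285.0953  186.484    22.6837   12.0791]
```

View pics/w2.png

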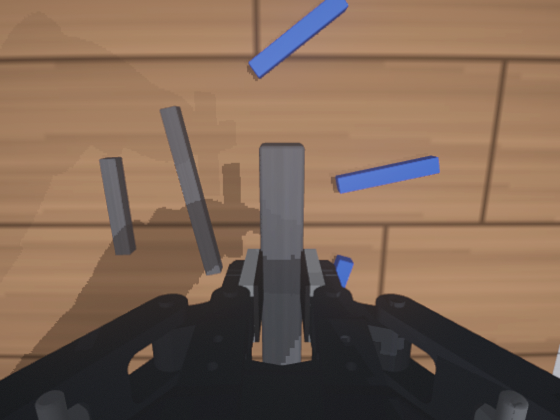

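Bar held straight, its top face between columns 262 and 303.

```bash
python3 -m jog '0 0 -79 100 -474 3 255; 0 0 -79 100 -474 3 255; 0 0 -79 100 -474 3 255; 0 0 -79 100 -474 3 255; 0 0 -79 100 -474 3 255; 0 0 -79 100 -474 3 255; 0 0 -79 100 -474 3 255; 0 0 -79 100 -474 3 255; 0 0 -79 100 -474 3 255; 0 0 -79 100 -474 3 255';  python3 - <<'E'
from h import *
go(S([-16,86,155]),78.8)
E
python3 wb.py w3
```

```text
time: 4.2
tool_pos: [0.584, 0.0949, 0.2355]
orientation: [-179.9, 0.1, 78.9]
ft_force: [-0.2, 0.4, -2.3]
opening: 0.0156
turn [-0.1  0.1  0.1] shift [-0.5  3.  80.5]
(0, 71, 560, 349) [560.6306 -10.0916 744.5932 429.301  -10.9255]
```

View pics/w3.png

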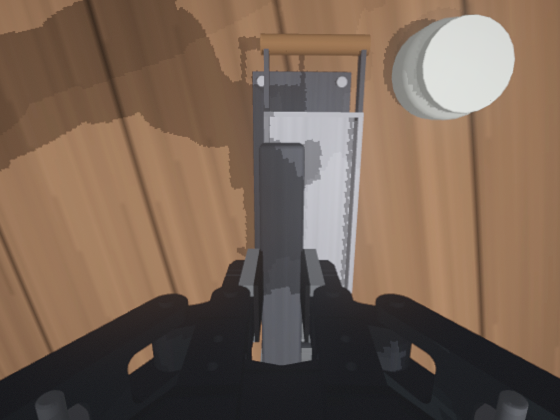

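Wrist view: handle from (261,44) to (370,44), chute end-wall corners at (264,113) and (363,115), right wall running down to (350,290).

```bash
python3 - <<'E'
from h import *
T=T_tool()
inv=lambda P:R.from_euler('z',-SY,degrees=True).apply(P-S0)*1000
print(inv(onz('wrist',[[261,44],[370,44],[266,44],[364,44]],.15,T)))
print('wall',inv(onz('wrist',[[264,113],[363,115],[352,270]],.154,T)))
print('plate',inv(onz('wrist',[[252,71],[351,71]],.006,T)))
print(inv(T[:3,3]))
E
```

```text
[[-30.6539 192.9054 150.    ]
 [ 35.2027 193.2043 150.    ]
 [-27.6357 192.9083 150.    ]
 [ 31.5669 193.1749 150.    ]]
wall [[-29.0354 152.5178 154.    ]
 [ 32.4975 151.5384 154.    ]
 [ 31.3758  46.8399 154.    ]]
plate [[-47.8832 194.2555   6.    ]
 [ 51.4003 194.5937   6.    ]]
[-18.6685  86.0022 235.728 ]
```

```bash
sed -i 's/^S0=.*/S0=np.array([.5875,.0060,0]); SY=-11.2/' h.py; python3 -m jog '0 0 0 0 4.5 40 255; 0 0 0 0 4.5 65 255; 0 0 0 0 4.5 80 255; 0 0 0 0 4.5 80 255; 0 0 0 0 4.5 80 255'; python3 -m jog '0 0 0 0 0 0 165; 0 0 0 0 0 0 165;0 0 0 0 0 0 165; 0 0 0 0 0 -20 165; 0 0 0 0 0 -60 165; 0 0 0 0 0 -100 165'; python3 - <<'E'
from h import *
go([.4527,-.1985,.26],2.5)
E
python3 wb.py w4
```

```text
time: 4.88
tool_pos: [0.5896, 0.0939, 0.1571]
orientation: [179.9, -0.0, 78.9]
ft_force: [0.5, -0.0, -1.9]
opening: 0.0159
time: 5.62
tool_pos: [0.5888, 0.0943, 0.2573]
orientation: [-180.0, 0.0, 78.9]
ft_force: [0.3, 1.0, 0.4]
opening: 0.0299
turn [-0.   0.  76.4] shift [-313.5  -77.3   -2.6]
(0, 250, 560, 170) [ 545.1664 -117.8447  788.7682  256.6924  -10.9734]
(270, 132, 26, 68) [592.8621 104.5377  74.4092  27.2358  79.5638]
(249, 87, 10, 173) [558.5857  97.3792 193.803    9.5347  78.0661]
(262, 59, 39, 53) [607.511  187.8903  51.7534  40.4062  78.2339]
```

View pics/w4.png

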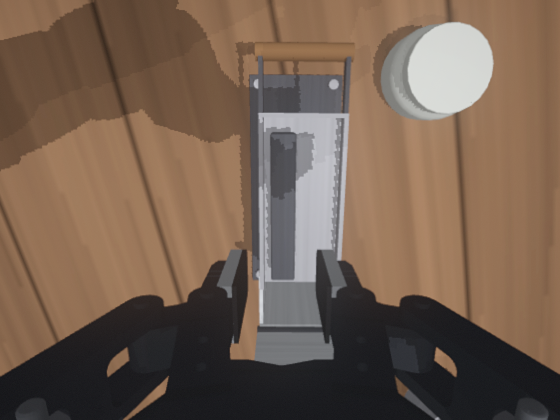

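First bar lies in the chute (columns 271–296, interior 265–340). Now I go for the other bar.

```bash
python3 -m jog '0 0 76.4 -313 -77 -2 100; 0 0 76.4 -313 -77 -2 100; 0 0 76.4 -313 -77 -2 100; 0 0 76.4 -313 -77 -2 100; 0 0 76.4 -313 -77 50 100; 0 0 76.4 -313 -77 100 100; 0 0 76.4 -313 -77 140 100; 0 0 76.4 -313 -77 140 100; 0 0 76.4 -313 -77 140 100'; python3 wb.py w5; python3 - <<'E'
from h import *
go([.4527,-.1985,.010],2.5)
im=cv2.imread('pics/w5.png'); hsv=cv2.cvtColor(im,cv2.COLOR_BGR2HSV)
for r in (150,190,230,250):
    d=np.where((hsv[r,220:350,1]<90))[0]+220; print(r,d.min() if len(d) else 0,d.max() if len(d) else 0)
E
```

```text
time: 6.8
tool_pos: [0.4545, -0.1983, 0.1179]
orientation: [180.0, -0.1, 2.7]
ft_force: [-0.1, -1.2, 0.5]
opening: 0.0518
(268, 147, 25, 121) [ 454.2521 -198.3799   90.3752   17.8758    2.2053]
(0, 59, 560, 361) [ 408.4535 -200.0849  501.7399  297.1025  -87.2858]
(0, 0, 57, 95) [559.9398 -26.5541  60.0702  34.26   -11.559 ]
turn [ 0.1 -0.2  0.2] shift [ -2.8  -0.2 108.5]
150 267 293
190 268 292
230 268 292
250 268 291
```

View pics/w5.png

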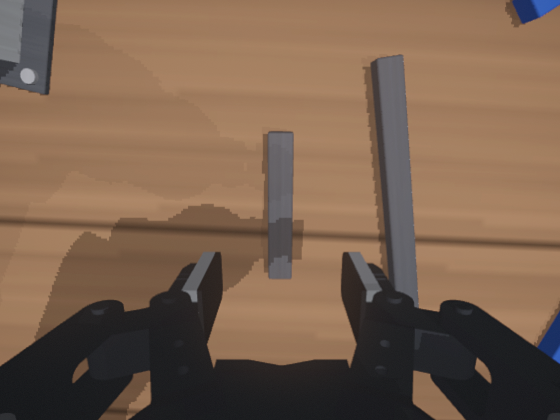

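Bar centred between the jaws (columns 268–292, rows 132–278); long bar well clear on the right.

```bash
python3 -m jog '0 0 0 0 0 60 100; 0 0 0 0 0 90 100; 0 0 0 0 0 107 100; 0 0 0 0 0 107 100; 0 0 0 0 0 107 255; 0 0 0 0 0 107 255; 0 0 0 0 0 107 255; 0 0 0 0 0 107 255; 0 0 0 0 0 107 255; 0 0 0 0 0 107 255';python3 -m jog '0 0 0 0 0 -30 255; 0 0 0 0 0 -90 255; 0 0 0 0 0 -150 255; 0 0 0 0 0 -210 255; 0 0 0 0 0 -235 255';  python3 - <<'E'
from h import *
print(bot.get_obs()['ft_force'])
go(S([17,86,245]),78.8)
E
```

```text
time: 8.1
tool_pos: [0.4549, -0.1984, 0.0111]
orientation: [180.0, -0.2, 2.5]
ft_force: [-0.5, 1.9, 7.3]
opening: 0.0159
time: 8.72
tool_pos: [0.4548, -0.1987, 0.249]
orientation: [179.8, -0.3, 2.5]
ft_force: [0.0, -0.3, -2.7]
opening: 0.0153
[ 0.0168 -0.3183 -2.6962]
turn [  0.4  -0.2 -76.3] shift [ 178.5 -278.2    4.2]
```

```bash
python3 -m jog '0 0 -76.3 178.5 -278 4 255; 0 0 -76.3 178.5 -278 4 255; 0 0 -76.3 178.5 -278 4 255; 0 0 -76.3 178.5 -278 4 255; 0 0 -76.3 178.5 -278 4 255; 0 0 -76.3 178.5 -278 4 255; 0 0 -76.3 178.5 -278 4 255; 0 0 -76.3 178.5 -278 4 255; 0 0 -76.3 178.5 -278 4 255; 0 0 -76.3 178.5 -278 4 255';  python3 - <<'E'
from h import *
go(S([17,86,156]),78.8)
E
```

```text
time: 9.98
tool_pos: [0.6193, 0.087, 0.2406]
orientation: [180.0, -0.0, 78.7]
ft_force: [0.8, 0.0, -2.8]
opening: 0.0158
turn [ 0.  -0.  -0.1] shift [ 0.3  1.5 84.6]
```

```bash
python3 -m jog '0 0 0 0 2 40 255; 0 0 0 0 2 66 255; 0 0 0 0 2 78 255; 0 0 0 0 2 84 255; 0 0 0 0 2 84 255; 0 0 0 0 2 84 255'; python3 -m jog '0 0 0 0 0 0 185; 0 0 0 0 0 0 175;0 0 0 0 0 0 170; 0 0 0 0 0 -20 170; 0 0 0 0 0 -60 170; 0 0 0 0 0 -100 170;0 0 0 0 0 -100 170'; python3 wb.py w6
```

```text
time: 10.72
tool_pos: [0.6215, 0.0872, 0.1571]
orientation: [180.0, -0.0, 78.8]
ft_force: [-2.5, 0.2, -3.0]
opening: 0.0157
time: 11.6
tool_pos: [0.6237, 0.0874, 0.2605]
orientation: [179.6, -0.1, 78.8]
ft_force: [0.6, 0.2, 0.2]
opening: 0.0281
(265, 133, 25, 65) [623.7171  99.2983  71.6427  27.1585  78.2195]
(0, 133, 560, 287) [598.6656 -60.3771 793.5493 393.8486 -11.523 ]
(214, 75, 62, 38) [604.9951 181.0179  63.9129  37.54   -11.1163]
```

View pics/w6.png

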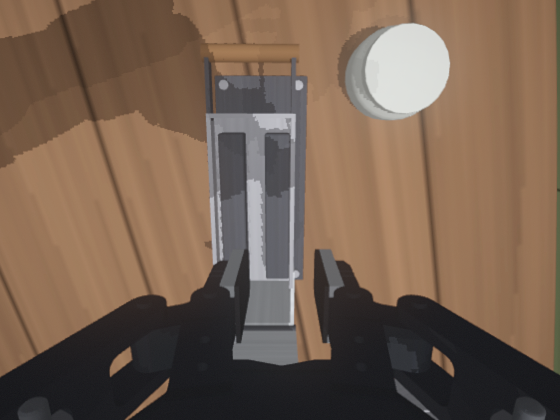

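Both bars lie side by side and level with each other in the chute (columns 218–246 and 265–290); handle centre at (252,53).

```bash
python3 - <<'E'
from h import *
go(S([0,193.5,230]),-11.2)
E
```

```text
turn [ 0.1 -0.2 90. ] shift [106.9 -18.8  28.2]
```

```bash
python3 -m jog '0 0 90 107 -19 28 145; 0 0 90 107 -19 28 145; 0 0 90 107 -19 28 145; 0 0 90 107 -19 28 145; 0 0 90 107 -19 28 145; 0 0 90 107 -19 28 145; 0 0 90 107 -19 28 145; 0 0 90 107 -19 28 145; 0 0 90 107 -19 28 145; 0 0 90 107 -19 28 145';  python3 - <<'E'
from h import *
go(S([0,193.5,131]),-11.2)
E
python3 wb.py w7
```

```text
time: 12.9
tool_pos: [0.632, 0.0863, 0.2276]
orientation: [-173.1, 0.9, 4.3]
ft_force: [0.3, 0.3, 1.2]
opening: 0.0369
turn [-6.7  1.9 15.4] shift [  2.9 -97.4 109. ]
(0, 199, 560, 221) [447.3157 167.583  766.2351 304.8958 -78.2777]
(204, 172, 158, 53) [620.373  111.34   163.7519  35.5961  79.5855]
```

View pics/w7.png

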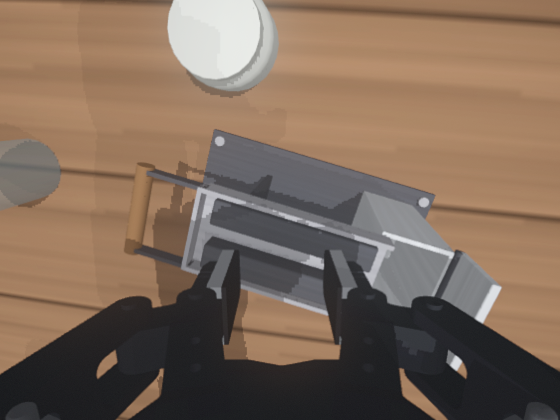

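Unreachable: j6 ran into its range (yaw −11 is not available). I'll use the half-turned grasp at yaw 168.8 instead.

```bash
python3 - <<'E'
from h import *
print(bot.get_obs()['qpos'])
go(S([0,150,240]),84)
E
```

```text
[  4.0785  22.9012   3.5164  71.5541   6.7717 179.9433]
turn [ -6.3  -3.9 -79.8] shift [-10.5 -70.8  -3.7]
```

```bash
python3 -m jog '-6.3 -3.9 -79.8 -10 -71 -4 145; -6.3 -3.9 -79.8 -10 -71 -4 145; -6.3 -3.9 -79.8 -10 -71 -4 145; -6.3 -3.9 -79.8 -10 -71 -4 145; -6.3 -3.9 -79.8 -10 -71 -4 145; -6.3 -3.9 -79.8 -10 -71 -4 145; -6.3 -3.9 -79.8 -10 -71 -4 145; -6.3 -3.9 -79.8 -10 -71 -4 145; -6.3 -3.9 -79.8 -10 -71 -4 145; -6.3 -3.9 -79.8 -10 -71 -4 145';  python3 - <<'E'
from h import *
print(bot.get_obs()['qpos'])
go(S([0,193.5,220]),168.8)
E
```

```text
time: 14.2
tool_pos: [0.6172, 0.1566, 0.2411]
orientation: [179.9, -0.1, 84.1]
ft_force: [0.4, -0.8, 0.1]
opening: 0.037
[ 14.1911  21.7142   3.8267  71.9831   0.0907 110.0426]
turn [  0.2  -0.  -84.7] shift [39.8  3.8 21.2]
```

```bash
python3 -m jog '0 0 -84.7 40 4 21 145; 0 0 -84.7 40 4 21 145; 0 0 -84.7 40 4 21 145; 0 0 -84.7 40 4 21 145; 0 0 -84.7 40 4 21 145; 0 0 -84.7 40 4 21 145; 0 0 -84.7 40 4 21 145; 0 0 -84.7 40 4 21 145; 0 0 -84.7 40 4 21 145; 0 0 -84.7 40 4 21 145';  python3 wb.py w8; python3 - <<'E'
from h import *
print(bot.get_obs()['qpos'])
go(S([0,193.5,131]),168.8)
E
```

```text
time: 15.45
tool_pos: [0.6254, 0.1957, 0.2201]
orientation: [179.9, 0.1, 168.7]
ft_force: [0.5, -0.6, 0.2]
opening: 0.037
(0, 250, 560, 170) [811.07   157.3477 713.0046 232.1631  78.6836]
(27, 230, 177, 32) [657.4125   8.304  189.3532  34.1423  77.9331]
(17, 183, 185, 31) [607.1082  18.3749 189.9365  31.5646  78.6575]
(48, 130, 230, 65) [583.2798  84.6915 225.4808  63.8471  78.5878]
[17.3379 24.1541  4.6695 70.3837  0.0808 28.581 ]
turn [ 0.1  0.1 -0. ] shift [ 0.4 -0.2 89.1]
```

View pics/w8.png

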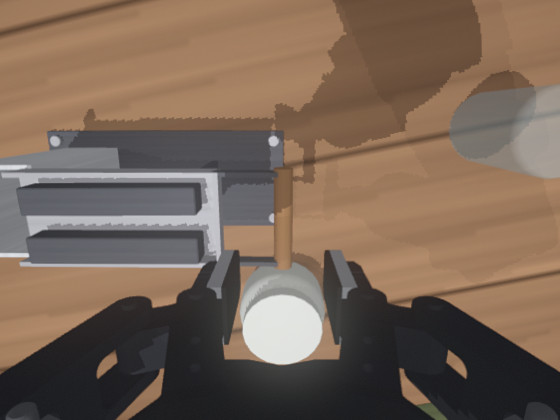

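Handle spans (285,170)–(284,268), in line with the jaw centre at column ~283; the tub is well below and beyond.

```bash
python3 - <<'E'
from h import *
T=T_tool(); inv=lambda P:R.from_euler('z',-SY,degrees=True).apply(P-S0)*1000
print(inv(onz('wrist',[[285,171],[284,266]],.15,T)), inv(T[:3,3]))
E
python3 -m jog '0 0 0 0 0 50 145; 0 0 0 0 0 75 145; 0 0 0 0 0 89 145; 0 0 0 0 0 89 145; 0 0 0 0 0 89 255; 0 0 0 0 0 89 255; 0 0 0 0 0 89 255; 0 0 0 0 0 89 255; 0 0 0 0 0 89 255; 0 0 0 0 0 89 255'
python3 - <<'E'
from h import *
# arc in tool axes (tool y ~ +stand y sign check), 10 rows per batch
T=T_tool(); M=T[:3,:3].T
P=lambda a:np.array([0,21+173*np.cos(a)-7*np.sin(a),140+173*np.sin(a)+7*np.cos(a)])
for a in np.arange(0,1.40,.1):
    print(round(a,2),(M@(S(P(a))-S(P(0)))*1000).round(1))
E
```

```text
[[-31.8745 195.367  150.    ]
 [ 31.1922 194.9132 150.    ]] [  0.2884 193.4613 220.0943]
time: 16.75
tool_pos: [0.6266, 0.1966, 0.1328]
orientation: [179.8, 0.2, 168.9]
ft_force: [-0.1, 2.3, 6.3]
opening: 0.0098
0.0 [0. 0. 0.]
0.1 [ -0.1  -1.5 -17.2]
0.2 [ -0.1  -4.7 -34.3]
0.3 [ -0.2  -9.6 -50.9]
0.4 [ -0.2 -16.1 -66.9]
0.5 [ -0.3 -24.2 -82.2]
0.6 [ -0.3 -33.8 -96.6]
0.7 [  -0.4  -44.7 -110. ]
0.8 [  -0.4  -57.  -122.2]
0.9 [  -0.4  -70.4 -133.2]
1.0 [  -0.4  -84.8 -142.7]
1.1 [  -0.4 -100.1 -150.8]
1.2 [  -0.4 -116.2 -157.3]
1.3 [  -0.4 -132.8 -162.1]
```

```bash
python3 -m jog '0 0 0 0 -1 -9 255; 0 0 0 0 -2 -17 255; 0 0 0 0 -3 -26 255; 0 0 0 0 -5 -34 255; 0 0 0 0 -7 -43 255; 0 0 0 0 -10 -51 255; 0 0 0 0 -10 -51 255'; python3 - <<'E'
from h import *
print(bot.get_obs()['ft_torque'])
im=optics.get_image('scene'); cv2.imwrite('pics/s9.png',cv2.resize(im[140:270,240:420,::-1],None,fx=4,fy=4,interpolation=2))
E
```

```text
time: 17.62
tool_pos: [0.6248, 0.1876, 0.1833]
orientation: [179.6, 0.2, 168.9]
ft_force: [2.5, 6.4, -1.6]
opening: 0.01
[ 1.2765 -0.6575 -0.132 ]
```

View pics/s9.png

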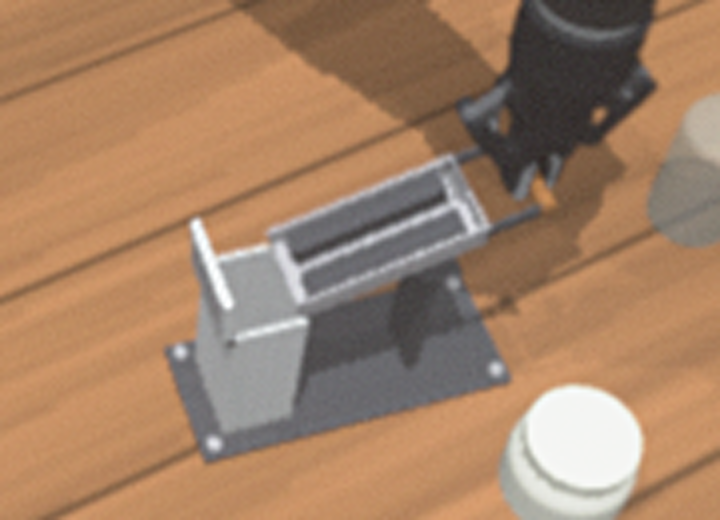

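That picture was my twelfth, so from here I go by numbers. It shows the chute rising (about 0.3 rad), handle gripped, both bars still in it. I continue the arc.

```bash
python3 -m jog '0 0 0 0 -6 -16 255; 0 0 0 0 -15 -31 255; 0 0 0 0 -24 -46 255; 0 0 0 0 -35 -59 255; 0 0 0 0 -47 -71 255; 0 0 0 0 -61 -82 255; 0 0 0 0 -75 -92 255; 0 0 0 0 -90 -100 255; 0 0 0 0 -106 -106 255; 0 0 0 0 -106 -106 255'; python3 -m jog '0 0 0 0 -8 -3 255; 0 0 0 0 -16 -5 255; 0 0 0 0 -21 -6 255; 0 0 0 0 -21 -6 255; 0 0 0 0 -21 -6 255; 0 0 0 0 -21 -6 255'; python3 - <<'E'
from h import *
o=bot.get_obs();T=T_tool(); inv=lambda P:R.from_euler('z',-SY,degrees=True).apply(P-S0)*1000
p=inv(T[:3,3]); print(p, 'target handle-14 y,z at1.33', 21+173*np.cos(1.33)-7*np.sin(1.33),140+173*np.sin(1.33)+7*np.cos(1.33)-14, o['ft_torque'])
for n in('scene','top'): cv2.imwrite(f'pics/{n}10.png',optics.get_image(n)[:,:,::-1])
cv2.imwrite('pics/w10.png',optics.get_image('wrist')[:,:,::-1])
# dark px in the chute interior (on its tilted floor) in the scene view
im=cv2.cvtColor(cv2.imread('pics/scene10.png'),cv2.COLOR_BGR2HSV)
for a in (1.25,1.33):
  for x in (-17,0,17):
    print(a,x,[tuple(im[int(v),int(u)]) for u,v in proj('scene',np.array([S([x,21+y*np.cos(a),140+y*np.sin(a)]) for y in (20,50,80,110)]))])
# tube interior
for x in(-17,0,17): print('tube',x,[tuple(im[int(v),int(u)]) for u,v in proj('top',np.array([S([x,y,119]) for y in (-12,0,12)]))])
E
```

```text
time: 18.92
tool_pos: [0.6043, 0.085, 0.2933]
orientation: [179.3, 0.4, 168.9]
ft_force: [-2.9, 11.7, 20.8]
opening: 0.0092
time: 19.68
tool_pos: [0.5999, 0.0644, 0.2988]
orientation: [179.4, 0.4, 169.0]
ft_force: [-5.1, 8.4, 21.5]
opening: 0.0098
[  0.8328  59.7271 298.8204] target handle-14 y,z at1.33 55.458318598586786 295.6780017543768 [ 2.3793  0.8937 -0.0371]
1.25 -17 [(np.uint8(98), np.uint8(7), np.uint8(152)), (np.uint8(128), np.uint8(7), np.uint8(149)), (np.uint8(130), np.uint8(6), np.uint8(136)), (np.uint8(105), np.uint8(8), np.uint8(182))]
1.25 0 [(np.uint8(130), np.uint8(5), np.uint8(152)), (np.uint8(125), np.uint8(10), np.uint8(153)), (np.uint8(120), np.uint8(5), np.uint8(153)), (np.uint8(110), np.uint8(8), np.uint8(199))]
1.25 17 [(np.uint8(130), np.uint8(6), np.uint8(127)), (np.uint8(132), np.uint8(9), np.uint8(139)), (np.uint8(150), np.uint8(4), np.uint8(127)), (np.uint8(120), np.uint8(5), np.uint8(110))]
1.33 -17 [(np.uint8(98), np.uint8(7), np.uint8(152)), (np.uint8(125), np.uint8(10), np.uint8(152)), (np.uint8(143), np.uint8(8), np.uint8(121)), (np.uint8(132), np.uint8(10), np.uint8(125))]
1.33 0 [(np.uint8(130), np.uint8(5), np.uint8(152)), (np.uint8(120), np.uint8(7), np.uint8(153)), (np.uint8(130), np.uint8(5), np.uint8(152)), (np.uint8(135), np.uint8(8), np.uint8(125))]
1.33 17 [(np.uint8(150), np.uint8(4), np.uint8(141)), (np.uint8(114), np.uint8(9), np.uint8(144)), (np.uint8(120), np.uint8(7), np.uint8(149)), (np.uint8(160), np.uint8(6), np.uint8(132))]
tube -17 [(np.uint8(13), np.uint8(111), np.uint8(152)), (np.uint8(13), np.uint8(124), np.uint8(198)), (np.uint8(13), np.uint8(125), np.uint8(196))]
tube 0 [(np.uint8(13), np.uint8(125), np.uint8(196)), (np.uint8(13), np.uint8(124), np.uint8(183)), (np.uint8(14), np.uint8(125), np.uint8(191))]
tube 17 [(np.uint8(14), np.uint8(124), np.uint8(191)), (np.uint8(14), np.uint8(121), np.uint8(196)), (np.uint8(13), np.uint8(126), np.uint8(194))]
```

```bash
python3 - <<'E'
from h import *
for n in('scene','top'):
    g=cv2.cvtColor(cv2.imread(f'pics/{n}10.png'),cv2.COLOR_BGR2HSV)
    for z,ys in ((119,(-15,-5,5,15)),(134,(-24,24))):
        for x in(-30,-17,0,17,30): print(n,z,x,[g[int(v),int(u)].tolist() for u,v in proj(n,np.array([S([x,y,z]) for y in ys]))])
# grey value profile along chute in scene: min V in floor strip at 1.3
g=cv2.cvtColor(cv2.imread('pics/scene10.png'),cv2.COLOR_BGR2HSV); a=1.3
for y in range(-10,125,10):
    print(y,[int(g[int(v),int(u)][2]) for u,v in proj('scene',np.array([S([x,21+y*np.cos(a),140+y*np.sin(a)]) for x in range(-24,25,6)]))])
E
```

```text
scene 119 -30 [[90, 1, 249], [110, 5, 160], [98, 6, 161], [83, 6, 159]]
scene 119 -17 [[90, 2, 251], [120, 6, 130], [75, 3, 159], [100, 5, 160]]
scene 119 0 [[110, 4, 183], [0, 0, 150], [0, 0, 159], [110, 5, 159]]
scene 119 17 [[120, 6, 123], [150, 2, 135], [105, 10, 157], [110, 5, 158]]
scene 119 30 [[75, 3, 158], [90, 2, 154], [45, 3, 158], [150, 2, 155]]
scene 134 -30 [[99, 8, 219], [120, 5, 151]]
scene 134 -17 [[100, 4, 179], [105, 3, 150]]
scene 134 0 [[102, 7, 188], [130, 5, 154]]
scene 134 17 [[75, 3, 162], [120, 2, 130]]
scene 134 30 [[120, 3, 166], [102, 7, 194]]
top 119 -30 [[120, 6, 44], [80, 12, 198], [56, 18, 115], [34, 119, 58]]
top 119 -17 [[107, 50, 71], [80, 15, 150], [75, 15, 137], [35, 113, 52]]
top 119 0 [[100, 29, 26], [93, 15, 151], [94, 13, 139], [70, 18, 84]]
top 119 17 [[85, 46, 67], [81, 33, 77], [81, 19, 92], [99, 19, 95]]
top 119 30 [[34, 9, 196], [102, 18, 186], [95, 18, 188], [107, 30, 77]]
top 134 -30 [[105, 16, 93], [33, 106, 65]]
top 134 -17 [[65, 16, 97], [37, 119, 62]]
top 134 0 [[96, 23, 55], [33, 120, 51]]
top 134 17 [[111, 36, 49], [101, 19, 106]]
top 134 30 [[17, 50, 172], [102, 20, 65]]
-10 [161, 159, 160, 160, 160, 158, 159, 140, 162]
0 [159, 153, 150, 149, 158, 152, 158, 139, 127]
10 [151, 151, 149, 151, 152, 154, 153, 138, 129]
20 [150, 152, 153, 153, 152, 155, 151, 141, 127]
30 [145, 154, 152, 150, 155, 151, 150, 131, 132]
40 [146, 148, 150, 150, 153, 155, 154, 139, 127]
50 [147, 150, 153, 149, 153, 152, 152, 131, 127]
60 [123, 144, 150, 153, 151, 153, 155, 137, 127]
70 [117, 133, 153, 154, 152, 155, 154, 141, 128]
80 [123, 124, 147, 152, 155, 157, 156, 134, 126]
90 [124, 121, 135, 152, 153, 154, 157, 139, 127]
100 [124, 124, 123, 143, 152, 145, 141, 133, 126]
110 [122, 128, 133, 135, 133, 112, 124, 138, 128]
120 [147, 146, 166, 199, 200, 202, 199, 102, 112]
```

Chute floor reads uniformly bright, so it is empty. I lower it along the reverse arc.

```bash
python3 -m jog '0 0 0 0 21 6 255; 0 0 0 0 37 12 255; 0 0 0 0 52 20 255; 0 0 0 0 67 30 255; 0 0 0 0 80 41 255; 0 0 0 0 92 53 255; 0 0 0 0 103 66 255; 0 0 0 0 113 81 255; 0 0 0 0 121 96 255; 0 0 0 0 127 112 255'; python3 -m jog '0 0 0 0 3 9 255; 0 0 0 0 5 17 255; 0 0 0 0 7 26 255; 0 0 0 0 8 34 255; 0 0 0 0 9 43 255; 0 0 0 0 10 50 255; 0 0 0 0 10 50 255; 0 0 0 0 10 50 255'
```

```text
time: 21.08
tool_pos: [0.6247, 0.1872, 0.1819]
orientation: [179.7, 0.2, 168.9]
ft_force: [3.7, 4.2, 3.1]
opening: 0.0093
time: 22.08
tool_pos: [0.6265, 0.1964, 0.1318]
orientation: [179.8, 0.2, 168.9]
ft_force: [4.5, 4.1, 2.2]
opening: 0.0091
```

```bash
python3 -m jog '0 0 0 0 0 0 145; 0 0 0 0 0 0 145; 0 0 0 0 0 0 145; 0 0 0 0 0 -30 145; 0 0 0 0 0 -80 145; 0 0 0 0 0 -130 145; 0 0 0 0 0 -130 145'; python3 - <<'E'
from h import *
for n in('scene','top'): cv2.imwrite(f'pics/{n}11.png',optics.get_image(n)[:,:,::-1])
a,b=[cv2.imread(f'pics/top{k}.png') for k in (0,11)]
g=cv2.cvtColor(b,cv2.COLOR_BGR2HSV); g0=cv2.cvtColor(a,cv2.COLOR_BGR2HSV)
for x in(-24,-17,-10,0,10,17,24): print('tube',x,[(int(g0[int(v),int(u),2]),int(g[int(v),int(u),2])) for u,v in proj('top',np.array([S([x,y,119]) for y in (-15,-8,0,8,15)]))])
for x in(-17,0,17): print('chute',x,[(int(g0[int(v),int(u),2]),int(g[int(v),int(u),2])) for u,v in proj('top',np.array([S([x,21+y,141]) for y in (10,40,70,100,120)]))])
s=cv2.cvtColor(cv2.imread('pics/scene11.png'),cv2.COLOR_BGR2HSV)
# handle by colour, scene & top -> angle check
for n,h in (('scene',s),('top',g)):
    c=proj(n,S([0,194,147]))[0]; print(n,'handle px',c,h[int(c[1])-2:int(c[1])+3,int(c[0])].tolist())
# lid: bright edge strip in top; points at edge for angles
for ang in (1.5,1.6,1.7,1.8,1.9):
    P=[S([x,-28+46*np.cos(ang)-3*np.sin(ang),134+46*np.sin(ang)+3*np.cos(ang)]) for x in (-25,0,25)]
    print(ang,proj('top',P).round(1).tolist(),[int(g[int(round(v)),int(round(u)),2]) for u,v in proj('top',P)],[int(s[int(round(v)),int(round(u)),2]) for u,v in proj('scene',P)])
E
```

```text
time: 22.95
tool_pos: [0.6275, 0.1962, 0.2671]
orientation: [179.7, 0.5, 168.9]
ft_force: [-0.4, -0.0, -0.9]
opening: 0.037
tube -24 [(134, 63), (131, 58), (213, 136), (219, 229), (141, 145)]
tube -17 [(133, 75), (208, 78), (220, 136), (173, 150), (101, 105)]
tube -10 [(131, 59), (134, 65), (134, 140), (133, 136), (102, 107)]
tube 0 [(135, 31), (134, 51), (133, 139), (136, 141), (86, 82)]
tube 10 [(100, 72), (106, 77), (113, 118), (110, 109), (91, 89)]
tube 17 [(84, 62), (85, 70), (83, 93), (89, 93), (85, 93)]
tube 24 [(81, 73), (85, 71), (87, 92), (88, 92), (82, 88)]
chute -17 [(177, 185), (173, 180), (179, 183), (180, 187), (182, 187)]
chute 0 [(174, 180), (176, 182), (176, 181), (174, 183), (179, 180)]
chute 17 [(187, 185), (177, 184), (177, 184), (178, 183), (187, 188)]
scene handle px [370.7587 193.2011] [[14, 142, 194], [14, 138, 188], [14, 139, 174], [13, 136, 159], [13, 127, 144]]
top handle px [215.9145 171.2559] [[14, 177, 144], [14, 190, 145], [15, 180, 132], [16, 151, 88], [19, 157, 73]]
1.5 [[294.1, 193.5], [295.9, 184.4], [297.7, 175.2]] [18, 20, 87] [221, 216, 108]
1.6 [[295.8, 193.9], [297.6, 184.7], [299.4, 175.5]] [243, 247, 240] [251, 246, 252]
1.7 [[297.5, 194.2], [299.3, 185.1], [301.1, 175.9]] [139, 89, 156] [181, 185, 190]
1.8 [[299.1, 194.6], [300.9, 185.4], [302.7, 176.3]] [73, 68, 137] [190, 126, 125]
1.9 [[300.8, 195.0], [302.6, 185.8], [304.3, 176.7]] [73, 73, 138] [199, 168, 145]
```

Top view now shows the two dark bar ends in the tube. The chute is empty with the handle at its level position, and the lid is at about 1.62 rad. Going to the lid next.

```bash
python3 - <<'E'
from h import *
go(S([0,-85,250]),78.8)
E
```

```text
turn [ 0.2 -0.  90.1] shift [   0.8 -278.3   11.6]
```

```bash
python3 -m jog '0 0 90 1 -278 11 255; 0 0 90 1 -278 11 255; 0 0 90 1 -278 11 255; 0 0 90 1 -278 11 255; 0 0 90 1 -278 11 255; 0 0 90 1 -278 11 255; 0 0 90 1 -278 11 255; 0 0 90 1 -278 11 255; 0 0 90 1 -278 11 255; 0 0 90 1 -278 11 255';  python3 - <<'E'
from h import *
go(S([0,-80,168]),78.8); go(S([0,-45,168]),78.8)
E
```

```text
time: 24.3
tool_pos: [0.5696, -0.0769, 0.2486]
orientation: [-179.9, -0.1, 78.9]
ft_force: [0.8, 0.2, -0.1]
opening: 0.0002
turn [-0.1 -0.1  0.1] shift [ 4.6  1.6 80.6]
turn [-0.1 -0.1  0.1] shift [39.6  1.7 80.6]
```

```bash
python3 -m jog '0 0 0 4 2 45 255; 0 0 0 4 2 80 255; 0 0 0 20 2 80 255; 0 0 0 32 2 80 255; 0 0 0 40 2 80 255; 0 0 0 46 2 81 255; 0 0 0 52 2 81 255; 0 0 0 58 2 82 255; 0 0 0 62 2 83 255; 0 0 0 66 2 85 255'; python3 -m jog '0 0 0 4 0 3 255; 0 0 0 7 0 6 255; 0 0 0 10 0 10 255; 0 0 0 13 0 14 255; 0 0 0 15 0 18 255; 0 0 0 17 0 21 255; 0 0 0 18 0 21 255'
```

```text
time: 25.55
tool_pos: [0.5859, -0.0121, 0.1656]
orientation: [179.9, -0.1, 78.9]
ft_force: [2.0, -2.6, 1.9]
opening: -0.0003
time: 26.42
tool_pos: [0.5883, 0.0051, 0.1439]
orientation: [-180.0, -0.1, 78.9]
ft_force: [-0.6, 0.4, 0.4]
opening: 0.0002
```

```bash
python3 -m jog '0 0 0 2 0 2 255; 0 0 0 4 0 4 255; 0 0 0 5 0 5 255; 0 0 0 5 0 5 255'
```

```text
time: 26.92
tool_pos: [0.5897, 0.0096, 0.14]
orientation: [179.9, -0.0, 78.9]
ft_force: [-2.9, -2.6, 6.1]
opening: -0.0001
```

```bash
python3 -m jog '0 0 0 2 0 1.5 255; 0 0 0 2 0 3 255; 0 0 0 2 0 3 255'
```

```text
time: 27.3
tool_pos: [0.5899, 0.0097, 0.1396]
orientation: [179.8, 0.2, 78.8]
ft_force: [-10.4, -8.8, 24.8]
opening: 0.0002
```

```bash
python3 -m jog '0 0 0 2 0 4 255; 0 0 0 2 0 4 255; 0 0 0 0 0 -20 255; 0 0 0 0 0 -80 255; 0 0 0 0 0 -140 255; 0 0 0 -60 0 -160 255; 0 0 0 -120 0 -160 255; 0 0 0 -180 0 -160 255; 0 0 0 -180 0 -160 255; 0 0 0 -180 0 -160 255'; python3 - <<'E'
from h import *
for n in('scene','top'): cv2.imwrite(f'pics/{n}12.png',optics.get_image(n)[:,:,::-1])
for n in('scene','top'):
    g=cv2.cvtColor(cv2.imread(f'pics/{n}12.png'),cv2.COLOR_BGR2HSV)
    for y in range(-40,29,4):
        print(n,y,[g[int(round(v)),int(round(u))].tolist()[1:] for u,v in proj(n,np.array([S([x,y,140]) for x in (-28,0,28)]))])
g=cv2.cvtColor(cv2.imread('pics/top12.png'),cv2.COLOR_BGR2HSV)
m=((g[:,:,1]<90)&(g[:,:,2]<95)).astype(np.uint8); m[:80]=0; m[270:]=0
for c in cv2.findContours(m,0,2)[0]:
    if cv2.contourArea(c)>100: print(cv2.boundingRect(c),rect(onz('top',c[:,0],.018)))
for x in(-17,0,17): print('chute',x,[int(g[int(v),int(u),2]) for u,v in proj('top',np.array([S([x,21+y,141]) for y in (10,40,70,100,120)]))])
d=cv2.absdiff(cv2.imread('pics/top0.png'),cv2.imread('pics/top12.png')).max(2)
print('tub',d[119:150,217:248].mean(),'can',d[122:156,363:398].mean(),'bottle',d[168:192,131:155].mean())
E
```

```text
time: 28.55
tool_pos: [0.5554, -0.1644, 0.2959]
orientation: [180.0, -0.2, 78.9]
ft_force: [0.2, 0.5, -0.4]
opening: 0.0002
scene -40 [[122, 130], [91, 188], [3, 156]]
scene -36 [[118, 123], [6, 138], [2, 130]]
scene -32 [[7, 153], [6, 130], [5, 99]]
scene -28 [[4, 243], [8, 215], [4, 244]]
scene -24 [[5, 226], [4, 232], [4, 241]]
scene -20 [[7, 215], [6, 212], [4, 231]]
scene -16 [[8, 216], [8, 203], [7, 214]]
scene -12 [[8, 217], [8, 204], [4, 214]]
scene -8 [[8, 214], [9, 208], [5, 226]]
scene -4 [[10, 203], [5, 202], [5, 217]]
scene 0 [[9, 200], [9, 204], [4, 228]]
scene 4 [[10, 202], [10, 205], [4, 231]]
scene 8 [[9, 209], [8, 203], [4, 216]]
scene 12 [[8, 217], [3, 224], [6, 229]]
scene 16 [[2, 239], [4, 236], [7, 221]]
scene 20 [[4, 183], [2, 165], [8, 158]]
scene 24 [[8, 166], [8, 201], [6, 126]]
scene 28 [[9, 201], [9, 209], [2, 122]]
top -40 [[30, 67], [33, 69], [166, 132]]
top -36 [[32, 64], [16, 62], [157, 135]]
top -32 [[28, 54], [37, 62], [164, 104]]
top -28 [[7, 232], [11, 224], [12, 232]]
top -24 [[8, 235], [9, 223], [11, 224]]
top -20 [[13, 191], [13, 179], [13, 212]
[... 230 characters left out ...]
 172], [15, 202]]
top 8 [[12, 169], [17, 175], [13, 209]]
top 12 [[7, 174], [14, 177], [12, 209]]
top 16 [[10, 219], [12, 220], [14, 225]]
top 20 [[15, 100], [18, 87], [15, 120]]
top 24 [[13, 180], [12, 174], [23, 165]]
top 28 [[13, 178], [13, 173], [26, 137]]
(0, 184, 40, 57) [532.9379 800.7344 166.3728 119.593   -0.2158]
(135, 175, 29, 22) [599.2773 408.1496  79.553   53.1057 -55.6598]
(215, 165, 90, 48) [601.1876  90.0006 259.9617 106.3938  80.156 ]
(537, 90, 23, 60) [ 802.9157 -773.3332  183.372    65.8412   -4.2092]
chute -17 [170, 170, 173, 186, 193]
chute 0 [172, 171, 170, 179, 181]
chute 17 [175, 172, 172, 186, 190]
tub 7.388137356919875 can 72.13529411764706 bottle 6.644097222222222
```

```bash
python3 - <<'E'
from h import *
d=cv2.absdiff(cv2.imread('pics/scene0.png'),cv2.imread('pics/scene12.png')).max(2)
d2=cv2.absdiff(cv2.imread('pics/scene0.png'),cv2.imread('pics/scene11.png')).max(2)
t=cv2.absdiff(cv2.imread('pics/top0.png'),cv2.imread('pics/top11.png')).max(2)
print('scene12 can',d[296:336,217:260].mean(),'tub',d[238:272,367:400].mean(),'bottle',d[155:200,402:437].mean(),'long',d[223:269,173:213].mean())
print('scene11 can',d2[296:336,217:260].mean(),'long',d2[223:269,173:213].mean(),'top11 can',t[122:156,363:398].mean(),'long',t[200:265,376:397].mean())
im=cv2.cvtColor(cv2.imread('pics/scene12.png'),cv2.COLOR_BGR2HSV)
m=((im[:,:,1]<90)&(im[:,:,2]<95)).astype(np.uint8)
for k in ('scene0','scene12'):
    im=cv2.cvtColor(cv2.imread(f'pics/{k}.png'),cv2.COLOR_BGR2HSV); m=((im[:,:,1]<90)&(im[:,:,2]<110)).astype(np.uint8)
    print(k,[cv2.boundingRect(c) for c in cv2.findContours(m[200:300,140:280],0,2)[0] if cv2.contourArea(c)>60])
E
```

```text
scene12 can 3.574418604651163 tub 2.696078431372549 bottle 3.7631746031746034 long 5.998369565217391
scene11 can 5.4854651162790695 long 8.16304347826087 top11 can 5.954621848739496 long 7.389010989010989
scene0 [(16, 48, 17, 34), (34, 23, 41, 48), (69, 16, 20, 30)]
scene12 [(34, 24, 40, 47)]
```

All checks agree: bystanders and long bar unmoved, short bars gone from the bench, chute empty and level, lid shut.

```bash
python3 -c "
from station import bot
print(bot.get_obs()['ft_force']); print(bot.close_job())"
```

```text
[-0.36060711 -0.1963232   0.37726931]
the job is handed in; nothing more can be done
None
```

Both short bars are in the stock tube with its lid shut. I laid them side by side in the chute, raised it by the cross-bar until they slid in, and lowered it back to level. Then I swung the lid over and pressed it shut with about 25 N. The job took 28.6 s on the robot's clock.

**Last checks:**
- **Bars:** before the lid was closed, the top camera showed dark bar ends in the tube on both sides. The bars were gone from the bench, and the chute was empty.
- **Chute:** I checked its level only before closing the lid. The handle then showed at its expected level position in both views.
- **Lid:** the fingers met solid contact at z = 0.140 m, which is the rim height plus the lid's thickness. The lid's edges appear where a shut lid's should be.
- **Long bar, can, bottle and tub:** unchanged in the scene camera between the first and last pictures.
- **Robot:** it is clear of everything.

**What failed or disagreed:**
- My first orientation for gripping the handle ran into the last joint's range. I regripped half a turn round without touching anything.
- My first reading of the tube just after raising the chute used the wrong camera picture. I redid it.
- In the last top picture the can and long bar looked changed. I put that down to the arm being in the way, because the scene view and the earlier top view show them unmoved.
- I reached the 12-picture viewing limit while raising the chute. Everything after that was checked from pixel values and sensor readings, not by eye.

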